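# Make the counter mill ready to grind

## Robot

A 7-joint arm with a two-finger parallel gripper is mounted at the origin on the work surface. World frame = base frame: x ahead of the robot, y to its left, z up, the work surface at z = 0. Lengths are in mm, angles in rad, forces in N, time in s.
With the tool pointing down it reaches from about 400 to 875 mm from the base axis. Payload 4.4 kg.
Tool frame: the origin (TCP) lies at the very end of the fingers, on their centre line; the grasp point (between the pads) lies 19 mm behind it; y points along the fingers, z is the direction in which the jaws open and shut, and the axes are right-handed (so a half turn about y gives the same grasp; the last joint's range is limited). The gripper opens to 85 mm and grips with 20 to 120 N. Pads are 22 mm wide; open, the fingers measure 114 mm over their backs; the gripper's body (76 mm by 85 mm) begins 54 mm behind the grasp point. The pads swing forward as they close: fully open they stand 13 mm farther back than shut.
Start: joints at [-1.216, 0.628, 0.038, 1.517, -0.027, 0.996, -0.02], TCP at [265.498, 593.32, 231.313] pointing down, gripper open.
Joint ranges: [-3.06, 3.06], [-0.37, 2.12], [-1.25, 1.32], [0.18, 2.47], [-1.1, 4.24], [0.23, 1.98], [-2.94, 2.94]. Speed limits (rad/s): [2.57, 2.57, 3.14, 3.14, 3.14, 3.14, 3.14].

## Interface

Orientations are given as [roll, pitch, yaw] about the fixed x, y, z axes, in that order (R = Rz(yaw) Ry(pitch) Rx(roll)).
In Python, from cell import read_state, get_image, finish_job gives the robot as it stands. The module is installed in compiled form; this text tells all that it offers.
- The arm moves only by the tool servo_tool, never from a script. Its argument "increments" is a list of rows, each an object of numbers: "dx", "dy", "dz": the shift along the world's x, y, z in cm; "ax", "ay", "az": the turn, a rotation vector about the world's x, y, z in rad; "claw": the closure, from -1 (fully open) to 1 (shut). A call has 1 to 8 rows; each row is the pose to reach, as a shift and turn from the pose commanded when the call began; what a row does not reach only later rows make up. A row lasts 1/12 s, in which the tool goes at most 41.7 mm and 7.16 degrees, less where a joint would pass 70% of its speed; a pose out of reach is approached as far as the arm can. A call with a gripper value outside its range is refused whole. The fingers move at their own pace and stop on an object; the grip force is fixed at half the most. Time passes only in rows, so rows that repeat a pose let the fingers close. It gives the time, the measured TCP pose, the force and the opening at its end, in the units of the state.
- read_state(): the state, without advancing time (a new reading comes with each control period).
- get_image(name): name is "scene" or "top"; returns a dict with "color" (400x640x3 uint8, red, green, blue), "fov_y" (degrees; the focal length in pixels is half the picture's height over the tangent of half this angle, whatever the lens; pixels are square), "cx", "cy" (the principal point, pixels), "R" (3x3) and "t" (3): a world point X has camera coordinates R X + t. Camera axes: x right, y down, z forward; pixel columns grow to the right and rows downward; lengths in mm; the calibration is good to about 2 mm. A picture is of the moment at which its call begins. There is no depth.
- finish_job(): hands the job in, once; it reports no verdict.
The state is a dict: "clock": time; "qpos": joint angles; "qd": joint speeds; "tau": joint torques, N m; "eef_pos": TCP position; "tool_rot": TCP orientation; "force": force on the tool from outside, world axes, zero at the start; "torque": the same for the moment, N m; "width": finger opening in mm.
Only numpy, scipy, OpenCV 4.12 (cv2) and the standard library are available. Lean on these libraries where they do the work, as an engineer would, in place of code of your own. Each camera call takes 0.05 s, during which the arm holds its last target.

## Task

Make the hand mill ready to grind: push its open catch drawer fully home, past the resistance of its catch, so that it stays shut, and fit the loose crank fully down onto the mill's square shaft, knob upward. Do not disturb the tumbler, the jar and the mug.

Things in the scene. Friction and masses are not known exactly. Their poses are not given: they have to be found in the camera images.
- mill: Hand mill, fixed. Sage green and steel base 160 x 150 mm (x, y), 85 mm high; on it a round tower, at most 56 mm in radius, its axis 15 mm to +x of the base centre, its flat top 190 mm above the counter, with a square brass shaft standing on it. Origin: on the counter under the base's centre; z up; the drawer opens to its -x side, which faces the robot within about 0.3 rad.
- shaft_foot (a point): Point on the axis of the fixed brass shaft where it leaves the tower's flat top (round shoulder 52 mm across), 190 mm above the counter. Axes as the mill's; the shaft's flat sides face x and y. It is 18 mm square for the first 30 mm up, then tapers to 10 mm square at its tip, 38 mm above this point.
- drawer_pull (a point): Centre of the outer face of the orange pull on the drawer's white front; moves with it, axes as the mill's (+x is the way in). The pull is a solid bar 80 mm wide, 16 mm high, 55 mm above the counter, standing 25 mm out from the front (146 mm wide, 12 to 78 mm above the counter). With the drawer home this point is 117 mm to -x of the mill's origin, 76 mm short of the tower.
- mill_drawer (a joint): How far the drawer is out, in m: 0 is fully home at its stop, 0.09 fully out; it starts 0.045 to 0.075 out. It slides with about 1 N of friction; a sprung catch resists with up to about 8 N between 23 and 11 mm out; below about 10 mm out the catch draws it home by itself and keeps it there.
- crank_hub (a point): Centre of the loose crank's steel hub, half-way up: a 44 mm square block, 40 mm high, with a 21 mm square hole right through it along z; all their sides face its x and y axes. The crank lies on the counter, hub down, knob up, weighs 0.2 to 0.33 kg and balances within 20 mm of here. It fits the shaft in any of four quarter turns; seated, this point is 20 mm above the shaft's foot.
- tumbler_mid (a point): Bystander: closed teal tumbler, 74 mm across, 172 mm tall; this point is half-way up. It stands on the other side of the mill from the crank.
- jar_mid (a point): Bystander: glass jar with wooden lid, 76 mm across, 110 mm tall, standing behind the mill to the left; this point is half-way up.
- mug_mid (a point): Bystander: white mug, 80 mm across and with a handle, 90 mm tall, standing behind the mill to the right; this point is half-way up.
- crank_knob (a point): Middle of the crank's upright orange knob, 28 mm thick, 115 mm from the hub's axis along the hub's +x, its top 84 mm above the hub's underside. A flat steel arm 16 mm wide, 29 to 38 mm above the hub's underside, joins the hub to it.
Mind the look-alikes: they are no part of the job. Of the things like the mill, leave any that is pink or red; of the rest the larger one is meant.

How it is judged:
By the outcome, as a careful person would: the job done as asked, in the order asked, and still so for the second after the job is handed in, with the robot touching nothing.
It also fails if it takes over 58 s, if anything falls off the work surface, if the arm or the gripper's body presses on something with over 40 N, if the wrist force passes 120 N, or if a joint passes its speed limit or range.

## Working session

There is one attempt and no reset: what is moved stays moved. The work goes in short steps, Python scripts to look and compute and a tool call to move; the robot and the scene stay as the last step left them, time stands still between calls to the robot, and variables do not carry over. Pictures are saved under pics/ and viewed, and the job is handed in when it is done.

Besides the shell and the picture viewer there is one more tool, called after "Request:" as a command line: name --argument value ..., lists and objects as JSON in quotes. servo_tool: Moves the arm, as the interface text tells. Its arguments: {"type":"object","properties":{"increments":{"type":"array","items":{"type":"object","properties":{"dx":{"type":"number"},"dy":{"type":"number"},"dz":{"type":"number"},"ax":{"type":"number"},"ay":{"type":"number"},"az":{"type":"number"},"claw":{"type":"number"}}}}},"required":["increments"]}

```bash
mkdir -p pics
python3 - <<'E'
from cell import read_state,get_image
import cv2,pickle
s=read_state();print({k:(v if not hasattr(v,'round') else v) for k,v in s.items()})
for n in("scene","top"):
    im=get_image(n);pickle.dump(im,open(f'pics/{n}0.pkl','wb'))
    cv2.imwrite(f'pics/{n}0.png',im["color"][:,:,::-1]);print(n,im["fov_y"],im["cx"],im["cy"],im["R"],im["t"])
E
```

```text
{'clock': 0.0, 'qpos': array([-1.21581623,  0.62935271,  0.03845759,  1.51838996, -0.02695594,
        0.99630602, -0.02000663]), 'qd': array([ 0.00098031, -0.0014271 , -0.00045561,  0.00027927, -0.00097855,
       -0.00341543,  0.00039522]), 'tau': array([ 3.88884891e-04, -5.63403511e+01,  1.22620605e+00, -1.93445992e+01,
        1.10840620e-02,  1.08300606e-02, -6.90505615e-06]), 'eef_pos': array([265.23998065, 592.71871246, 230.37811083]), 'tool_rot': array([-1.57273282e+00, -7.26297280e-05, -4.20775834e-01]), 'force': array([ 0.92496182, -0.43347405, -0.96763328]), 'torque': array([ 0.0025868 , -0.01686513, -0.00642693]), 'width': 85.20196787132133}
scene 45.70670960093163 323.49717480056347 203.15485008829265 [[ 0.68312525  0.7302979  -0.00220645]
 [ 0.487004   -0.45779387 -0.74380903]
 [-0.54421227  0.50704018 -0.66838856]] [-417.20579911 -162.75163094 1666.42980577]
top 42.83326712283424 324.81131845694125 201.22143328303844 [[ 0.004349   -0.99996813  0.00669485]
 [-0.9820736  -0.00553264 -0.18841666]
 [ 0.18844769 -0.00575541 -0.98206636]] [   7.7403858   617.18679369 1319.74223316]
```

View pics/scene0.png

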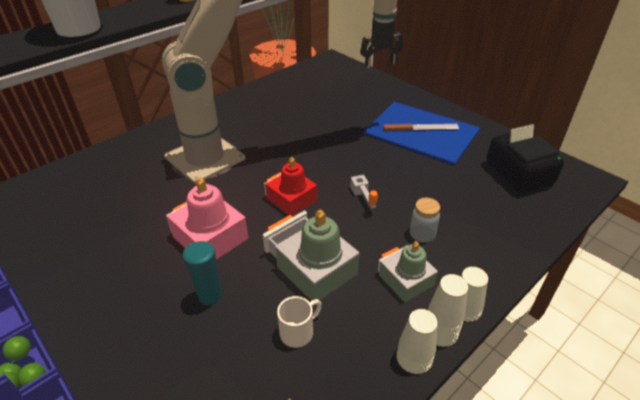

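View pics/top0.png

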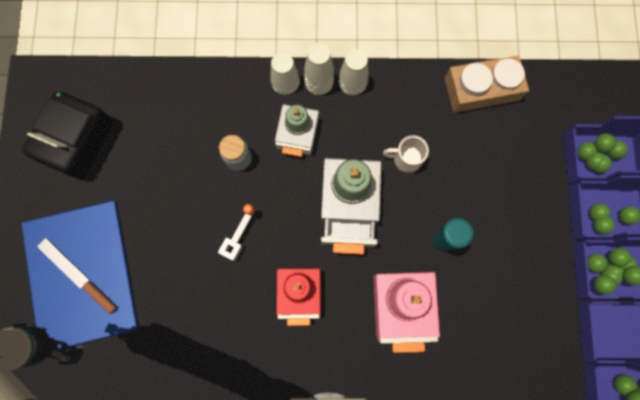

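The top view shows the meant mill (larger sage one) at about (352,190), its drawer pull at (348,248), and the crank hub at (230,249) with its knob at (248,210). The tumbler is at (457,235), the mug at (410,153) and the jar at (234,152). Next I zoom in.

Run:
```python
import cv2
t=cv2.imread('pics/top0.png');s=cv2.imread('pics/scene0.png')
def z(im,x,y,w,h,k,n):
    cv2.imwrite(n,cv2.resize(im[y:y+h,x:x+w],None,fx=k,fy=k,interpolation=cv2.INTER_CUBIC))
z(t,305,145,100,120,5,'pics/z1.png')
z(t,210,195,60,75,8,'pics/z2.png')
z(s,255,165,140,135,5,'pics/z3.png')
```

```text
(no output)
```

View pics/z1.png

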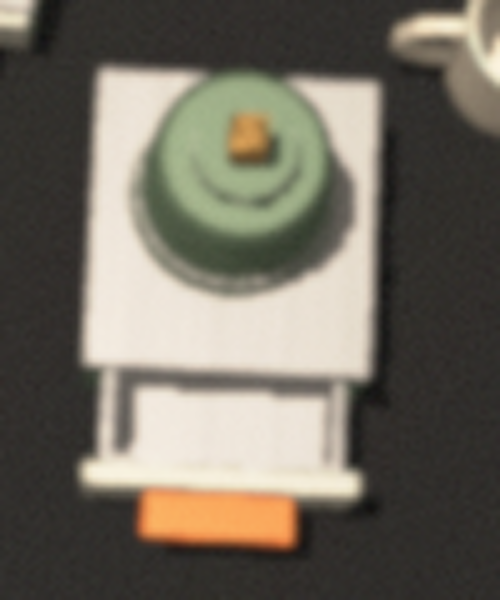

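View pics/z2.png

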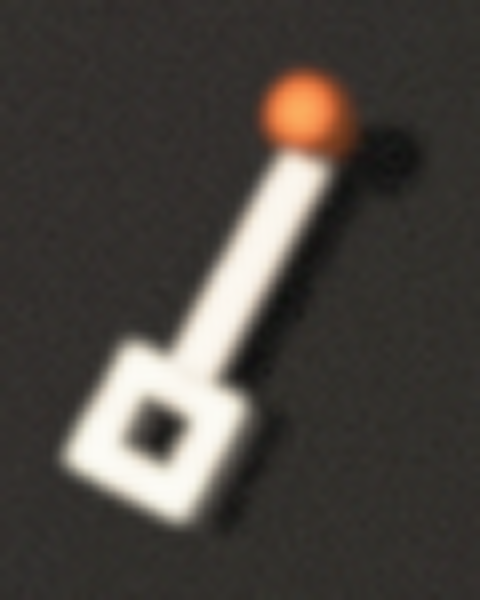

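View pics/z3.png

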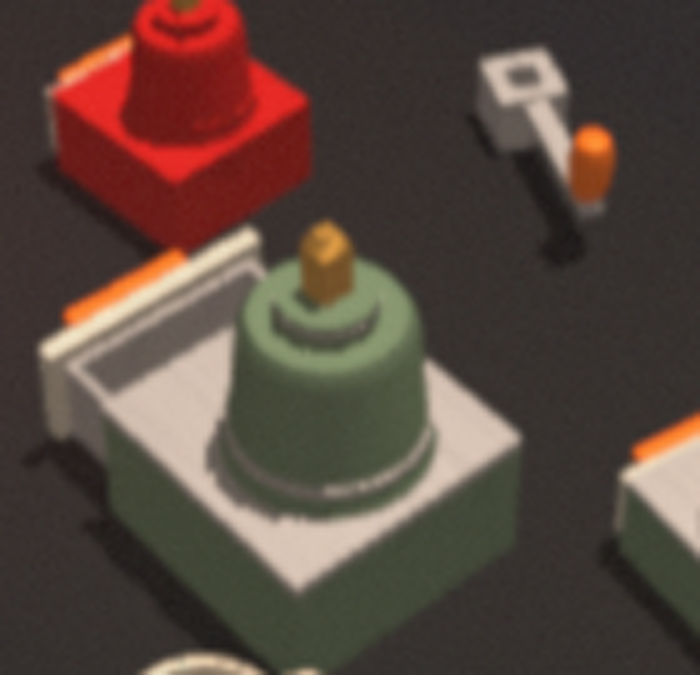

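```bash
cat > h.py <<'E'
import numpy as np,cv2,pickle
from scipy.optimize import least_squares
def load(n): return pickle.load(open(n,'rb'))
def proj(im,X):
    f=200/np.tan(np.radians(im["fov_y"])/2);c=np.asarray(X)@im["R"].T+im["t"]
    return np.c_[f*c[:,0]/c[:,2]+im["cx"],f*c[:,1]/c[:,2]+im["cy"]]
def ray(im,uv,z):
    f=200/np.tan(np.radians(im["fov_y"])/2)
    d=np.array([(uv[0]-im["cx"])/f,(uv[1]-im["cy"])/f,1])@im["R"];C=-im["R"].T@im["t"]
    return C+d*(z-C[2])/d[2]
def zz(p,k,o): return (np.asarray(p,float)+.5)/k-.5+np.array(o)
def P(x,y,a,L):
    L=np.asarray(L,float);c,s=np.cos(a),np.sin(a)
    return np.c_[x+c*L[:,0]-s*L[:,1],y+s*L[:,0]+c*L[:,1],L[:,2]]
E
cat > m.py <<'E'
from h import *
T=load('pics/top0.pkl');S=load('pics/scene0.pkl')
mt=zz([(100,66),(381,80),(81,367),(374,381)],5,(305,145));mtL=[(80,75,85),(80,-75,85),(-80,75,85),(-80,-75,85)]
ms=zz([(520,438),(298,590)],5,(255,165));msL=[(80,75,85),(80,-75,85)]
ct=zz([(128,338),(252,403),(187,526),(62,460)],8,(210,195))
cs=zz([(480,62),(545,48),(568,90),(500,103)],5,(255,165))
def fit(sets,p0):
    f=lambda p:np.concatenate([(proj(im,P(*p,L))-o).ravel() for im,o,L in sets])
    r=least_squares(f,p0);print(r.x.round(3),r.fun.reshape(-1,2).round(1).tolist());return r.x
print('mill');
fit([(T,mt,mtL)],[600,-50,0]);fit([(S,ms,msL)],[600,-50,0]);m=fit([(T,mt,mtL),(S,ms,msL)],[600,-50,0])
print('crank')
cl=[(22,22,40),(22,-22,40),(-22,-22,40),(-22,22,40)]
for L in [cl]:
    fit([(T,ct,L)],[500,150,-.5])
sl=[(-22,-22,40),(-22,22,40),(22,22,40),(22,-22,40)]
fit([(S,cs,sl)],[500,150,-.5]); c=fit([(T,ct,cl),(S,cs,sl)],[500,150,-.5])
print('hole',ray(T,zz((158,430),8,(210,195)),40),'knob',ray(T,zz((300,100),8,(210,195)),84),P(*c,[(115,0,84)]))
print('hole S',ray(S,zz((523,77),5,(255,165)),40))
print('tipT',ray(T,zz((252,122),5,(305,145)),228),'S',ray(S,zz((326,228),5,(255,165)),228), 'model',P(*m,[(15,0,228)]))
for q in[(138,540),(297,549)]: 
    w=ray(T,zz(q,5,(305,145)),63);d=w[:2]-m[:2];a=m[2];print('pull',w,d@[np.cos(a),np.sin(a)],d@[-np.sin(a),np.cos(a)])
for n,im,q,z in[('tumbler',T,(458,233),172),('jar',T,(233,147),110),('mug',T,(413,151),90),('tumS',S,(200,250),172),('jarS',S,(428,207),110),('mugS',S,(295,308),90),('pinkshaft',T,(418,300),190),('redshaft',T,(298,287),130),('small',T,(297,112),130)]: print(n,ray(im,q,z))
E
python3 m.py
```

```text
mill
[ 6.45638e+02 -5.97320e+01 -4.60000e-02] [[0.2, 0.8], [-0.4, 0.8], [0.9, -0.8], [-0.8, -0.7]]
[ 6.49251e+02 -6.16130e+01 -3.30000e-02] [[0.1, -0.1], [-0.1, 0.1]]
[ 6.46759e+02 -5.98590e+01 -4.40000e-02] [[0.2, 0.4], [-0.4, 0.3], [1.1, -1.2], [-0.7, -1.2], [-0.2, -0.7], [-0.7, -0.9]]
crank
[ 4.89781e+02  2.67206e+02 -4.65000e-01] [[0.5, 0.7], [-0.7, -0.0], [-0.5, -0.8], [0.8, 0.0]]
[ 4.92529e+02  2.66090e+02 -4.80000e-01] [[-0.1, -0.3], [-0.1, 0.2], [-0.1, 0.2], [0.3, -0.0]]
[ 4.90577e+02  2.67149e+02 -4.70000e-01] [[0.5, 0.4], [-0.7, -0.2], [-0.5, -1.0], [0.8, -0.3], [-0.3, -0.7], [-0.4, -0.3], [-0.3, -0.3], [0.1, -0.4]]
hole [490.31720439 266.98100914  40.        ] knob [595.39140271 216.46941541  84.        ] [[593.11517791 215.08238971  84.        ]]
hole S [493.46478172 264.90697014  40.        ]
tipT [663.62842821 -60.15184449 228.        ] S [661.4586653 -58.7561004 228.       ] model [[661.74418058 -60.51639232 228.        ]]
pull [478.11014609  -9.29215942  63.        ] -170.703362628639 43.12356392437152
pull [473.7736495 -93.3571705  63.       ] -171.34987005871736 -41.050739267135555
tumbler [ 517.89010794 -315.43214139  172.        ]
jar [752.3038741 255.1954225 110.       ]
mug [ 750.26147421 -226.04409331   90.        ]
tumS [ 525.77353668 -314.1536666   172.        ]
jarS [761.79273928 253.03546764 110.        ]
mugS [ 753.79004406 -222.61513611   90.        ]
pinkshaft [ 356.17969109 -209.02333355  190.        ]
redshaft [386.4818239  76.7808495 130.       ]
small [843.65846912  85.94536006 130.        ]
```

Both views agree to about 2-3 mm. The mill is at (647,-60) with yaw -0.043 and the drawer is about 54 mm out. The crank hub is at (491,266.5) with yaw -0.47. I do the drawer first.

Request:
servo_tool --increments '[{"dx": 15,"dy": -29,"az": 0.378,"claw": 1},{"dx": 15,"dy": -29,"az": 0.378,"claw": 1},{"dx": 15,"dy": -29,"az": 0.378,"claw": 1},{"dx": 15,"dy": -29,"az": 0.378,"claw": 1},{"dx": 15,"dy": -29,"az": 0.378,"claw": 1},{"dx": 15,"dy": -29,"az": 0.378,"claw": 1},{"dx": 15,"dy": -29,"az": 0.378,"claw": 1},{"dx": 15,"dy": -29,"az": 0.378,"claw": 1}]'

```text
invalid input at $.increments[0]: expected keys dx, dy, dz, ax, ay, az, claw
```

Request:
servo_tool --increments '[{"dx": 15,"dy": -29,"dz": 0,"ax": 0,"ay": 0,"az": 0.378,"claw": 1},{"dx": 15,"dy": -29,"dz": 0,"ax": 0,"ay": 0,"az": 0.378,"claw": 1},{"dx": 15,"dy": -29,"dz": 0,"ax": 0,"ay": 0,"az": 0.378,"claw": 1},{"dx": 15,"dy": -29,"dz": 0,"ax": 0,"ay": 0,"az": 0.378,"claw": 1},{"dx": 15,"dy": -29,"dz": 0,"ax": 0,"ay": 0,"az": 0.378,"claw": 1},{"dx": 15,"dy": -29,"dz": 0,"ax": 0,"ay": 0,"az": 0.378,"claw": 1},{"dx": 15,"dy": -29,"dz": 0,"ax": 0,"ay": 0,"az": 0.378,"claw": 1},{"dx": 15,"dy": -29,"dz": 0,"ax": 0,"ay": 0,"az": 0.378,"claw": 1}]'

```text
clock: 0.77
eef_pos: [416.5, 299.9, 231.1]
tool_rot: [-1.572, 0.0, -0.045]
force: [1.3, -0.7, 0.3]
width: -0.2
```

Request:
servo_tool --increments '[{"dx": 3.2,"dy": -32.5,"dz": 0,"ax": 0,"ay": 0,"az": 0,"claw": 1},{"dx": 3.2,"dy": -32.5,"dz": 0,"ax": 0,"ay": 0,"az": 0,"claw": 1},{"dx": 3.2,"dy": -32.5,"dz": 0,"ax": 0,"ay": 0,"az": 0,"claw": 1},{"dx": 3.2,"dy": -32.5,"dz": 0,"ax": 0,"ay": 0,"az": 0,"claw": 1},{"dx": 3.2,"dy": -32.5,"dz": 0,"ax": 0,"ay": 0,"az": 0,"claw": 1},{"dx": 3.2,"dy": -32.5,"dz": 0,"ax": 0,"ay": 0,"az": 0,"claw": 1},{"dx": 3.2,"dy": -32.5,"dz": 0,"ax": 0,"ay": 0,"az": 0,"claw": 1},{"dx": 3.2,"dy": -32.5,"dz": 0,"ax": 0,"ay": 0,"az": 0,"claw": 1}]'

```text
clock: 1.43
eef_pos: [447.0, -24.8, 231.3]
tool_rot: [-1.571, 0.0, -0.045]
force: [0.7, -0.2, -0.1]
width: 0.1
```

Request:
servo_tool --increments '[{"dx": 0,"dy": -3,"dz": -2,"ax": 0,"ay": 0,"az": 0,"claw": 1},{"dx": 0,"dy": -3,"dz": -6,"ax": 0,"ay": 0,"az": 0,"claw": 1},{"dx": 0,"dy": -3,"dz": -10,"ax": 0,"ay": 0,"az": 0,"claw": 1},{"dx": 0,"dy": -3,"dz": -11,"ax": 0,"ay": 0,"az": 0,"claw": 1},{"dx": 0,"dy": -3,"dz": -11,"ax": 0,"ay": 0,"az": 0,"claw": 1},{"dx": 0,"dy": -3,"dz": -11,"ax": 0,"ay": 0,"az": 0,"claw": 1}]'

```text
clock: 1.93
eef_pos: [447.1, -51.7, 120.9]
tool_rot: [-1.571, 0.002, -0.043]
force: [0.7, 0.1, 0.3]
width: 0.2
```

Request:
servo_tool --increments '[{"dx": 0,"dy": 0,"dz": -3,"ax": 0,"ay": 0,"az": 0,"claw": 1},{"dx": 0,"dy": 0,"dz": -6,"ax": 0,"ay": 0,"az": 0,"claw": 1},{"dx": 0,"dy": 0,"dz": -7.8,"ax": 0,"ay": 0,"az": 0,"claw": 1},{"dx": 0,"dy": 0,"dz": -7.8,"ax": 0,"ay": 0,"az": 0,"claw": 1}]'

```text
clock: 2.27
eef_pos: [447.1, -51.3, 42.1]
tool_rot: [-1.571, 0.002, -0.042]
force: [0.9, -0.1, -0.2]
width: -0.1
```

Request:
servo_tool --increments '[{"dx": 0.5,"dy": 0,"dz": 0,"ax": 0,"ay": 0,"az": 0,"claw": 1},{"dx": 1.0,"dy": -0.05,"dz": 0,"ax": 0,"ay": 0,"az": 0,"claw": 1},{"dx": 1.5,"dy": -0.05,"dz": 0,"ax": 0,"ay": 0,"az": 0,"claw": 1},{"dx": 2.0,"dy": -0.1,"dz": 0,"ax": 0,"ay": 0,"az": 0,"claw": 1},{"dx": 2.5,"dy": -0.1,"dz": 0,"ax": 0,"ay": 0,"az": 0,"claw": 1},{"dx": 3.0,"dy": -0.1,"dz": 0,"ax": 0,"ay": 0,"az": 0,"claw": 1},{"dx": 3.5,"dy": -0.15,"dz": 0,"ax": 0,"ay": 0,"az": 0,"claw": 1},{"dx": 4.0,"dy": -0.15,"dz": 0,"ax": 0,"ay": 0,"az": 0,"claw": 1}]'

```text
clock: 2.93
eef_pos: [487.7, -53.3, 43.4]
tool_rot: [-1.571, 0.0, -0.043]
force: [-1.1, -0.9, 0.4]
width: -0.0
```

Request:
servo_tool --increments '[{"dx": 0.4,"dy": 0,"dz": 0,"ax": 0,"ay": 0,"az": 0,"claw": 1},{"dx": 0.8,"dy": -0.05,"dz": 0,"ax": 0,"ay": 0,"az": 0,"claw": 1},{"dx": 1.2,"dy": -0.05,"dz": 0,"ax": 0,"ay": 0,"az": 0,"claw": 1},{"dx": 1.6,"dy": -0.05,"dz": 0,"ax": 0,"ay": 0,"az": 0,"claw": 1}]'

```text
clock: 3.27
eef_pos: [500.8, -53.8, 43.0]
tool_rot: [-1.571, 0.006, -0.043]
force: [-8.3, 0.2, 4.5]
width: -0.2
```

Request:
servo_tool --increments '[{"dx": 0.3,"dy": 0,"dz": 0,"ax": 0,"ay": 0,"az": 0,"claw": 1},{"dx": 0.6,"dy": -0.05,"dz": 0,"ax": 0,"ay": 0,"az": 0,"claw": 1},{"dx": 0.9,"dy": -0.05,"dz": 0,"ax": 0,"ay": 0,"az": 0,"claw": 1}]'

```text
clock: 3.52
eef_pos: [512.0, -54.2, 43.1]
tool_rot: [-1.571, 0.001, -0.043]
force: [0.2, -0.3, -0.5]
width: 0.1
```

Run:
```python
from cell import read_state,get_image
import cv2,pickle
print(read_state()["force"],read_state()["eef_pos"])
im=get_image("scene");pickle.dump(im,open('pics/s1.pkl','wb'))
cv2.imwrite('pics/s1.png',cv2.resize(im["color"][150:310,230:400,::-1],None,fx=4,fy=3.7))
```

```text
[ 0.22886174 -0.26675076 -0.46012694] [512.02783787 -54.2194673   43.11837222]
```

View pics/s1.png

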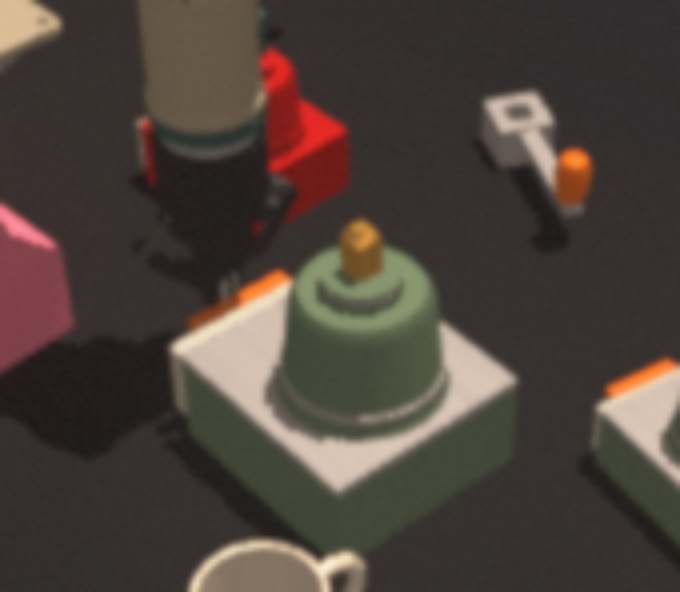

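The drawer front now sits flush against the base, and the force dropped from 8 N to about 0, so the catch has pulled it in. I give it one gentle extra nudge to confirm.

Request:
servo_tool --increments '[{"dx": 0.3,"dy": 0,"dz": 0,"ax": 0,"ay": 0,"az": 0,"claw": 1},{"dx": 0.5,"dy": 0,"dz": 0,"ax": 0,"ay": 0,"az": 0,"claw": 1},{"dx": 0.6,"dy": 0,"dz": 0,"ax": 0,"ay": 0,"az": 0,"claw": 1}]'

```text
clock: 3.82
eef_pos: [518.8, -54.1, 43.3]
tool_rot: [-1.571, 0.0, -0.043]
force: [-2.7, 0.4, 1.1]
width: -0.4
```

Request:
servo_tool --increments '[{"dx": 0.15,"dy": 0,"dz": 0,"ax": 0,"ay": 0,"az": 0,"claw": 1},{"dx": 0.2,"dy": 0,"dz": 0,"ax": 0,"ay": 0,"az": 0,"claw": 1}]'

```text
clock: 3.98
eef_pos: [518.8, -54.1, 43.2]
tool_rot: [-1.571, 0.004, -0.043]
force: [-5.4, 0.1, 3.8]
width: 0.0
```

Request:
servo_tool --increments '[{"dx": -2,"dy": 0,"dz": 0,"ax": 0,"ay": 0,"az": 0,"claw": 1},{"dx": -4,"dy": 0,"dz": 0,"ax": 0,"ay": 0,"az": 0,"claw": 1},{"dx": -4,"dy": 0,"dz": 4,"ax": 0,"ay": 0,"az": 0,"claw": 1},{"dx": -4,"dy": 0,"dz": 8,"ax": 0,"ay": 0,"az": 0,"claw": 1},{"dx": -4,"dy": 0,"dz": 12,"ax": 0,"ay": 0,"az": 0,"claw": 1},{"dx": -4,"dy": 0,"dz": 15,"ax": 0,"ay": 0,"az": 0,"claw": 1},{"dx": -4,"dy": 3,"dz": 16,"ax": 0,"ay": 0,"az": 0,"claw": 1},{"dx": -4,"dy": 6,"dz": 16,"ax": 0,"ay": 0,"az": 0,"claw": 1}]'

```text
clock: 4.65
eef_pos: [484.0, 4.8, 207.0]
tool_rot: [-1.57, -0.01, -0.048]
force: [0.7, 0.7, 0.2]
width: -0.2
```

Request:
servo_tool --increments '[{"dx": 1.2,"dy": 4,"dz": 0,"ax": 0,"ay": 0,"az": -0.1,"claw": -1},{"dx": 1.2,"dy": 8,"dz": 0,"ax": 0,"ay": 0,"az": -0.2,"claw": -1},{"dx": 1.2,"dy": 12,"dz": 0,"ax": 0,"ay": 0,"az": -0.3,"claw": -1},{"dx": 1.2,"dy": 16,"dz": 0,"ax": 0,"ay": 0,"az": -0.4,"claw": -1},{"dx": 1.2,"dy": 20,"dz": 0,"ax": 0,"ay": 0,"az": -0.427,"claw": -1},{"dx": 1.2,"dy": 24,"dz": 0,"ax": 0,"ay": 0,"az": -0.427,"claw": -1},{"dx": 1.2,"dy": 26,"dz": 0,"ax": 0,"ay": 0,"az": -0.427,"claw": -1},{"dx": 1.2,"dy": 26,"dz": 0,"ax": 0,"ay": 0,"az": -0.427,"claw": -1}]'

```text
clock: 5.32
eef_pos: [492.0, 273.7, 203.3]
tool_rot: [-1.565, 0.001, -0.461]
force: [0.7, 0.1, -0.3]
width: 85.3
```

Run:
```python
from cell import read_state,get_image
import cv2,pickle
s=read_state();print(s["eef_pos"],s["tool_rot"],s["width"])
for n in("scene","top"):
    im=get_image(n);pickle.dump(im,open(f'pics/{n}2.pkl','wb'))
    c=im["color"][:,:,::-1]
    if n=="top": cv2.imwrite('pics/t2.png',cv2.resize(c[140:270,300:400],None,fx=4.5,fy=4.5,interpolation=cv2.INTER_CUBIC))
    else: cv2.imwrite('pics/s2.png',cv2.resize(c[140:310,240:410],None,fx=3.5,fy=3.5,interpolation=cv2.INTER_CUBIC))
```

```text
[491.98425023 273.68016272 203.34360649] [-1.56518654e+00  5.12332958e-04 -4.60626660e-01] 85.27571293798854
```

View pics/t2.png

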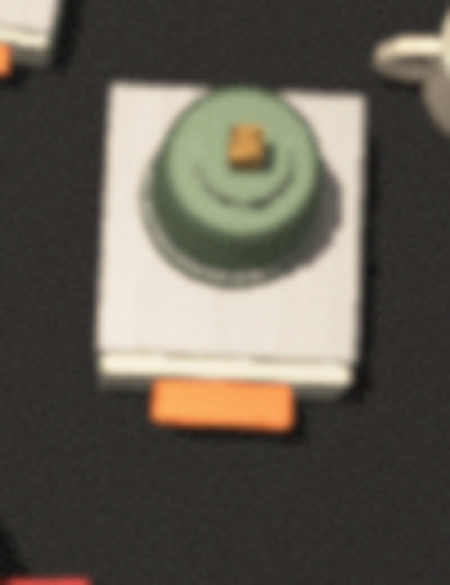

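View pics/s2.png

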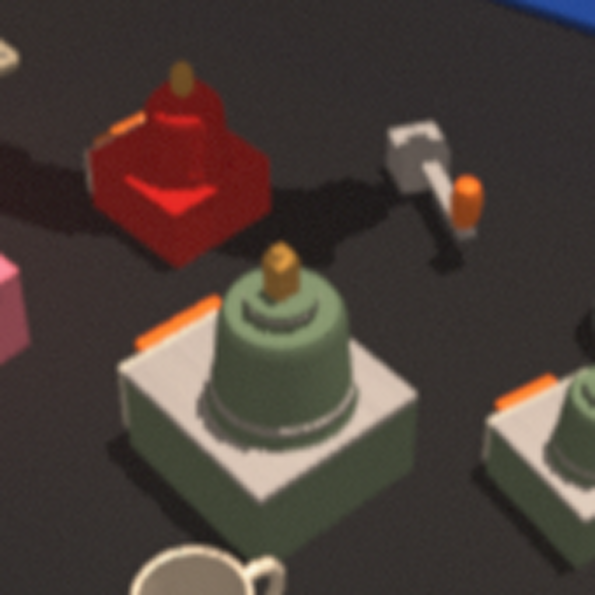

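The drawer stays home with its front flush at about (335,222) in the top view. The crank is undisturbed. I descend over the hub.

Request:
servo_tool --increments '[{"dx": 0,"dy": -0.6,"dz": -4,"ax": 0,"ay": 0,"az": 0,"claw": -1},{"dx": 0,"dy": -0.6,"dz": -8,"ax": 0,"ay": 0,"az": 0,"claw": -1},{"dx": 0,"dy": -0.6,"dz": -12,"ax": 0,"ay": 0,"az": 0,"claw": -1},{"dx": 0,"dy": -0.6,"dz": -12,"ax": 0,"ay": 0,"az": 0,"claw": -1},{"dx": 0,"dy": -0.6,"dz": -12,"ax": 0,"ay": 0,"az": 0,"claw": -1}]'

```text
clock: 5.83
eef_pos: [491.7, 257.3, 82.0]
tool_rot: [-1.575, 0.002, -0.472]
force: [0.7, -0.0, 0.9]
width: 85.2
```

Request:
servo_tool --increments '[{"dx": 0,"dy": 0.9,"dz": 0,"ax": 0,"ay": 0,"az": 0,"claw": -1},{"dx": 0,"dy": 0.9,"dz": 0,"ax": 0,"ay": 0,"az": 0,"claw": -1},{"dx": 0,"dy": 0.9,"dz": -2,"ax": 0,"ay": 0,"az": 0,"claw": -1},{"dx": 0,"dy": 0.9,"dz": -4,"ax": 0,"ay": 0,"az": 0,"claw": -1},{"dx": 0,"dy": 0.9,"dz": -4,"ax": 0,"ay": 0,"az": 0,"claw": -1},{"dx": 0,"dy": 0.9,"dz": -4,"ax": 0,"ay": 0,"az": 0,"claw": -1}]'

```text
clock: 6.33
eef_pos: [493.2, 269.5, 45.0]
tool_rot: [-1.569, -0.001, -0.469]
force: [0.0, -0.1, 0.0]
width: 85.6
```

Run:
```python
from cell import read_state,get_image
import cv2,pickle
s=read_state();print(s["eef_pos"],s["tool_rot"],s["width"])
im=get_image("scene")
cv2.imwrite('pics/s3.png',cv2.resize(im["color"][120:240,310:420,::-1],None,fx=5,fy=5,interpolation=cv2.INTER_CUBIC))
```

```text
[493.19145861 269.54210778  44.97547586] [-1.56895143e+00 -9.62171372e-04 -4.69376513e-01] 85.61477401489608
```

View pics/s3.png

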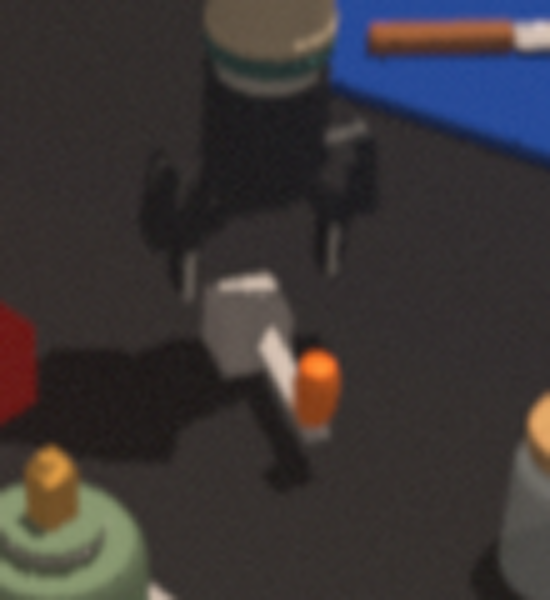

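Request:
servo_tool --increments '[{"dx": -0.1,"dy": -0.2,"dz": -0.5,"ax": 0,"ay": 0,"az": 0,"claw": -1},{"dx": -0.1,"dy": -0.2,"dz": -2,"ax": 0,"ay": 0,"az": 0,"claw": -1},{"dx": -0.1,"dy": -0.2,"dz": -3.5,"ax": 0,"ay": 0,"az": 0,"claw": -1},{"dx": -0.1,"dy": -0.2,"dz": -3.6,"ax": 0,"ay": 0,"az": 0,"claw": -1},{"dx": -0.1,"dy": -0.2,"dz": -3.6,"ax": 0,"ay": 0,"az": 0,"claw": -1},{"dx": -0.1,"dy": -0.2,"dz": -3.6,"ax": 0,"ay": 0,"az": 0,"claw": -1}]'

```text
clock: 6.88
eef_pos: [492.1, 267.1, 8.3]
tool_rot: [-1.57, -0.001, -0.47]
force: [0.4, -1.0, -0.4]
width: 85.4
```

Request:
servo_tool --increments '[{"dx": 0,"dy": 0,"dz": 0,"ax": 0,"ay": 0,"az": 0,"claw": 1},{"dx": 0,"dy": 0,"dz": 0,"ax": 0,"ay": 0,"az": 0,"claw": 1},{"dx": 0,"dy": 0,"dz": 0,"ax": 0,"ay": 0,"az": 0,"claw": 1},{"dx": 0,"dy": 0,"dz": 0,"ax": 0,"ay": 0,"az": 0,"claw": 1},{"dx": 0,"dy": 0,"dz": 0,"ax": 0,"ay": 0,"az": 0,"claw": 1},{"dx": 0,"dy": 0,"dz": 0,"ax": 0,"ay": 0,"az": 0,"claw": 1}]'

```text
clock: 7.38
eef_pos: [492.0, 267.1, 8.0]
tool_rot: [-1.57, -0.001, -0.47]
force: [0.2, 0.4, 6.2]
width: 43.5
```

Request:
servo_tool --increments '[{"dx": 0,"dy": 0,"dz": 0.5,"ax": 0,"ay": 0,"az": 0,"claw": 1},{"dx": 0,"dy": 0,"dz": 2,"ax": 0,"ay": 0,"az": 0,"claw": 1},{"dx": 0,"dy": 0,"dz": 5,"ax": 0,"ay": 0,"az": 0,"claw": 1},{"dx": 0,"dy": 0,"dz": 9,"ax": 0,"ay": 0,"az": 0,"claw": 1},{"dx": 0,"dy": 0,"dz": 13,"ax": 0,"ay": 0,"az": 0,"claw": 1},{"dx": 0,"dy": 0,"dz": 17,"ax": 0,"ay": 0,"az": 0,"claw": 1},{"dx": 0,"dy": 0,"dz": 21,"ax": 0,"ay": 0,"az": 0,"claw": 1},{"dx": 0,"dy": 0,"dz": 25,"ax": 0,"ay": 0,"az": 0,"claw": 1}]'

```text
clock: 8.05
eef_pos: [490.5, 266.2, 259.1]
tool_rot: [-1.572, 0.001, -0.47]
force: [0.6, -0.2, -2.8]
width: 43.4
```

Request:
servo_tool --increments '[{"dx": 1.5,"dy": -2.9,"dz": 0,"ax": 0,"ay": 0,"az": 0.07,"claw": 1},{"dx": 3.5,"dy": -6.5,"dz": 0,"ax": 0,"ay": 0,"az": 0.14,"claw": 1},{"dx": 5.4,"dy": -10.1,"dz": 0,"ax": 0,"ay": 0,"az": 0.21,"claw": 1},{"dx": 7.2,"dy": -13.6,"dz": 0,"ax": 0,"ay": 0,"az": 0.28,"claw": 1},{"dx": 9,"dy": -17,"dz": 0,"ax": 0,"ay": 0,"az": 0.35,"claw": 1},{"dx": 10.8,"dy": -20.5,"dz": 0,"ax": 0,"ay": 0,"az": 0.427,"claw": 1},{"dx": 12.6,"dy": -24,"dz": 0,"ax": 0,"ay": 0,"az": 0.427,"claw": 1},{"dx": 14.2,"dy": -27,"dz": 0,"ax": 0,"ay": 0,"az": 0.427,"claw": 1}]'

```text
clock: 8.72
eef_pos: [633.5, -6.7, 256.9]
tool_rot: [-1.572, 0.001, -0.044]
force: [0.5, -0.4, -2.4]
width: 43.5
```

Request:
servo_tool --increments '[{"dx": 1.2,"dy": -2.5,"dz": 0,"ax": 0,"ay": 0,"az": 0,"claw": 1},{"dx": 2.4,"dy": -4.6,"dz": 0,"ax": 0,"ay": 0,"az": 0,"claw": 1},{"dx": 2.9,"dy": -5.6,"dz": 0,"ax": 0,"ay": 0,"az": 0,"claw": 1},{"dx": 2.9,"dy": -5.6,"dz": 0,"ax": 0,"ay": 0,"az": 0,"claw": 1},{"dx": 2.9,"dy": -5.6,"dz": 0,"ax": 0,"ay": 0,"az": 0,"claw": 1},{"dx": 2.9,"dy": -5.6,"dz": 0,"ax": 0,"ay": 0,"az": 0,"claw": 1},{"dx": 2.9,"dy": -5.6,"dz": 0,"ax": 0,"ay": 0,"az": 0,"claw": 1}]'

```text
clock: 9.3
eef_pos: [661.9, -56.3, 257.3]
tool_rot: [-1.569, 0.001, -0.04]
force: [-0.0, 1.0, -2.4]
width: 43.5
```

```bash
cat > look.py <<'E'
from cell import read_state,get_image
import cv2,pickle,sys
k=sys.argv[1]
s=read_state();print(s["clock"],s["eef_pos"],s["tool_rot"],s["width"],s["force"])
for n in("scene","top"):
    im=get_image(n);pickle.dump(im,open(f'pics/{n}{k}.pkl','wb'))
    c=im["color"][:,:,::-1]
    if n=="top": cv2.imwrite(f'pics/t{k}.png',cv2.resize(c[100:220,300:400],None,fx=5,fy=5,interpolation=cv2.INTER_CUBIC))
    else: cv2.imwrite(f'pics/s{k}.png',cv2.resize(c[140:260,260:390],None,fx=5,fy=5,interpolation=cv2.INTER_CUBIC))
E
python3 look.py 4
```

```text
9.3 [661.87707403 -56.32399295 257.31838986] [-1.56919799e+00  9.10058767e-04 -3.95767827e-02] 43.464699119208 [-0.02495601  0.97218089 -2.43166881]
```

View pics/s4.png

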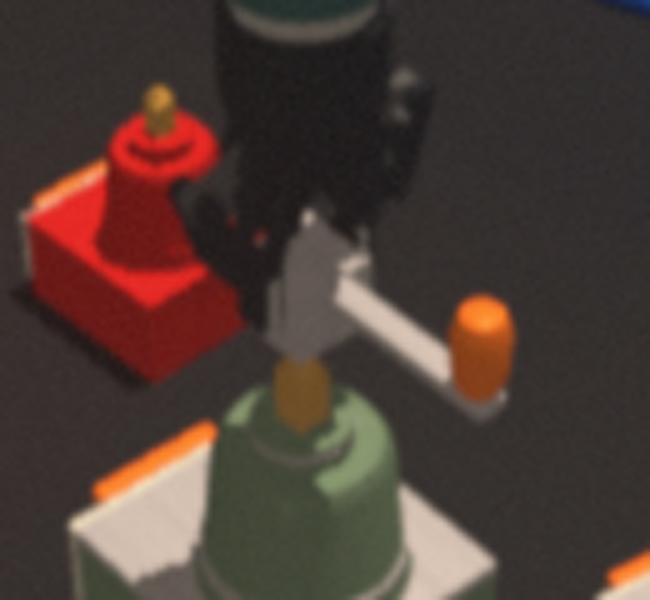

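View pics/t4.png

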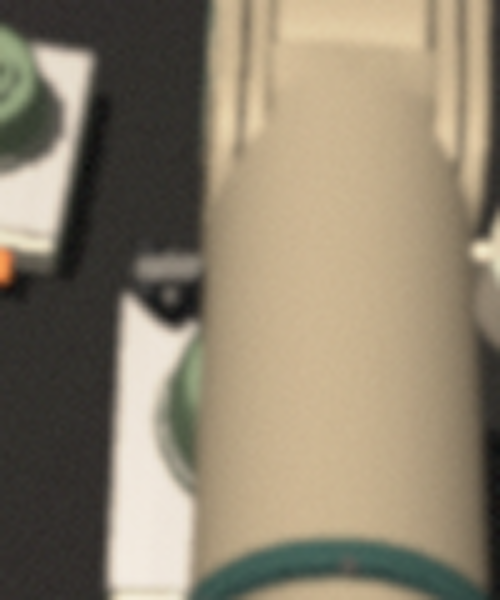

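Run:
```python
from h import *
S=load('pics/scene4.pkl')
o=(260,140)
hx=ray(S,zz((301,363),5,o),249.3);kx=ray(S,zz((482,310),5,o),249.3+84)
sf=ray(S,zz((301,432),5,o),190)
print('hub corner',hx,'-> centre',hx-P(0,0,-.04,[(22,-22,0)])[0])
print('knob top',kx,'->hub',kx-P(0,0,-.04,[(115,0,0)])[0])
print('shaft corner',sf,'-> axis',sf-P(0,0,-.043,[(9,-9,0)])[0])
print('shaft tip from s0',ray(load('pics/scene0.pkl'),zz((326,228),5,(255,165)),228), ray(load('pics/scene0.pkl'),zz((326,305),5,(255,165)),190)-P(0,0,-.043,[(9,-9,0)])[0])
```

```text
hub corner [683.41529365 -78.84210851 249.3       ] -> centre [662.31265665 -55.97994081 249.3       ]
knob top [777.79842117 -62.54537583 333.3       ] ->hub [662.8904089 -57.9466024 333.3      ]
shaft corner [672.10020751 -68.97895534 190.        ] -> axis [663.49540748 -59.60039381 190.        ]
shaft tip from s0 [661.4586653 -58.7561004 228.       ] [662.4937068  -58.67422225 190.        ]
```

In the scene view the hub hangs just above the shaft. The hub corner at zoom (301,363) puts the hub centre at (662.3,-56.3), and the shaft axis is at about (662.5,-59.8). The shift needed is about -3.5 mm in y.

Request:
servo_tool --increments '[{"dx": 0.05,"dy": -0.35,"dz": 0,"ax": 0,"ay": 0,"az": 0,"claw": 1},{"dx": 0.05,"dy": -0.35,"dz": 0,"ax": 0,"ay": 0,"az": 0,"claw": 1},{"dx": 0.05,"dy": -0.35,"dz": -0.5,"ax": 0,"ay": 0,"az": 0,"claw": 1},{"dx": 0.05,"dy": -0.35,"dz": -1,"ax": 0,"ay": 0,"az": 0,"claw": 1},{"dx": 0.05,"dy": -0.35,"dz": -1.6,"ax": 0,"ay": 0,"az": 0,"claw": 1},{"dx": 0.05,"dy": -0.35,"dz": -1.6,"ax": 0,"ay": 0,"az": 0,"claw": 1},{"dx": 0.05,"dy": -0.35,"dz": -1.6,"ax": 0,"ay": 0,"az": 0,"claw": 1}]'

```text
clock: 9.98
eef_pos: [662.5, -62.6, 240.4]
tool_rot: [-1.571, 0.002, -0.043]
force: [0.2, -0.2, -3.1]
width: 43.1
```

```bash
python3 look.py 5
```

```text
9.9833 [662.52454189 -62.60011263 240.39409103] [-1.57067761  0.00168976 -0.04281411] 43.07732977038458 [ 0.22175123 -0.16795553 -3.11450025]
```

View pics/s5.png

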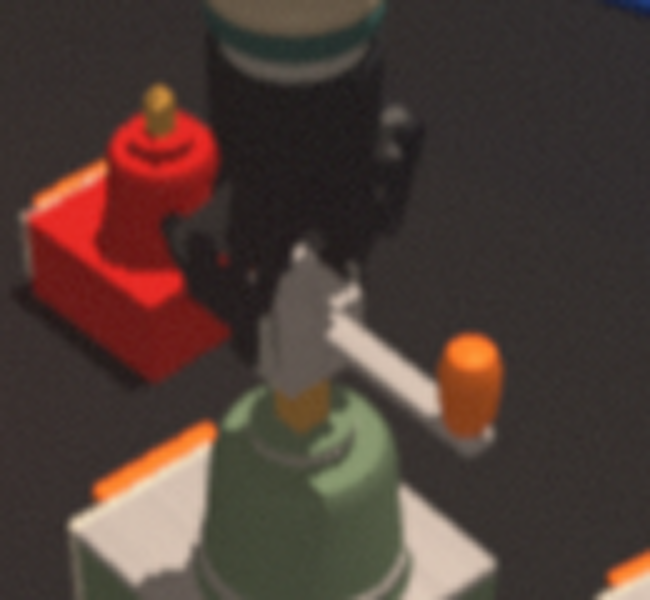

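Request:
servo_tool --increments '[{"dx": 0,"dy": 0.27,"dz": 0,"ax": 0,"ay": 0,"az": 0,"claw": 1},{"dx": 0,"dy": 0.27,"dz": 0,"ax": 0,"ay": 0,"az": 0,"claw": 1},{"dx": 0,"dy": 0.27,"dz": 0,"ax": 0,"ay": 0,"az": 0,"claw": 1},{"dx": 0,"dy": 0.27,"dz": -0.3,"ax": 0,"ay": 0,"az": 0,"claw": 1},{"dx": 0,"dy": 0.27,"dz": -0.6,"ax": 0,"ay": 0,"az": 0,"claw": 1},{"dx": 0,"dy": 0.27,"dz": -0.8,"ax": 0,"ay": 0,"az": 0,"claw": 1},{"dx": 0,"dy": 0.27,"dz": -0.8,"ax": 0,"ay": 0,"az": 0,"claw": 1}]'

```text
clock: 10.67
eef_pos: [662.5, -60.0, 232.5]
tool_rot: [-1.571, 0.001, -0.043]
force: [0.6, 0.8, -2.8]
width: 43.0
```

```bash
python3 look.py 6
```

```text
10.6667 [662.50447213 -59.98016519 232.4807179 ] [-1.57077367e+00  1.47886874e-03 -4.28738830e-02] 42.95784110748273 [ 0.57333046  0.75064983 -2.78909401]
```

View pics/s6.png

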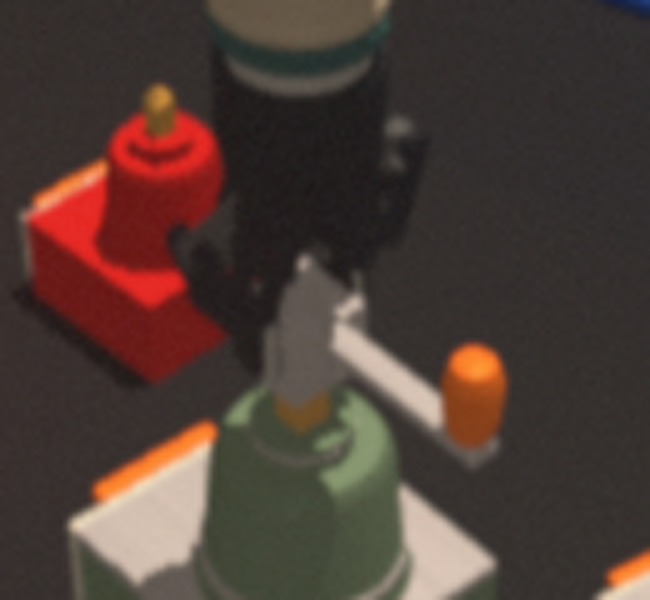

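Request:
servo_tool --increments '[{"dx": 0.03,"dy": 0.03,"dz": -0.2,"ax": 0,"ay": 0,"az": 0,"claw": 1},{"dx": 0.03,"dy": 0.03,"dz": -0.4,"ax": 0,"ay": 0,"az": 0,"claw": 1},{"dx": 0.03,"dy": 0.03,"dz": -0.6,"ax": 0,"ay": 0,"az": 0,"claw": 1},{"dx": 0.03,"dy": 0.03,"dz": -0.8,"ax": 0,"ay": 0,"az": 0,"claw": 1}]'

```text
clock: 11.1
eef_pos: [663.2, -59.7, 225.1]
tool_rot: [-1.571, 0.0, -0.043]
force: [0.6, 0.8, -3.1]
width: 43.2
```

Request:
servo_tool --increments '[{"dx": 0,"dy": 0,"dz": -0.3,"ax": 0,"ay": 0,"az": 0,"claw": 1},{"dx": 0,"dy": 0,"dz": -0.6,"ax": 0,"ay": 0,"az": 0,"claw": 1},{"dx": 0,"dy": 0,"dz": -0.9,"ax": 0,"ay": 0,"az": 0,"claw": 1}]'

```text
clock: 11.35
eef_pos: [663.2, -59.7, 215.9]
tool_rot: [-1.571, 0.0, -0.043]
force: [-0.2, 0.4, -2.6]
width: 43.3
```

Request:
servo_tool --increments '[{"dx": 0,"dy": 0,"dz": -0.4,"ax": 0,"ay": 0,"az": 0,"claw": 1},{"dx": 0,"dy": 0,"dz": -0.8,"ax": 0,"ay": 0,"az": 0,"claw": 1},{"dx": 0,"dy": 0,"dz": -1.2,"ax": 0,"ay": 0,"az": 0,"claw": 1},{"dx": 0,"dy": 0,"dz": -1.5,"ax": 0,"ay": 0,"az": 0,"claw": 1}]'

```text
clock: 11.68
eef_pos: [663.1, -59.7, 200.6]
tool_rot: [-1.571, 0.001, -0.043]
force: [-0.7, 0.1, -2.9]
width: 43.0
```

Request:
servo_tool --increments '[{"dx": 0,"dy": 0,"dz": -0.1,"ax": 0,"ay": 0,"az": 0,"claw": 1},{"dx": 0,"dy": 0,"dz": -0.2,"ax": 0,"ay": 0,"az": 0,"claw": 1},{"dx": 0,"dy": 0,"dz": -0.25,"ax": 0,"ay": 0,"az": 0,"claw": 1}]'

```text
clock: 11.93
eef_pos: [663.4, -59.7, 198.7]
tool_rot: [-1.571, -0.0, -0.043]
force: [-0.3, -0.2, -2.4]
width: 42.9
```

Request:
servo_tool --increments '[{"dx": 0,"dy": 0,"dz": -0.1,"ax": 0,"ay": 0,"az": 0,"claw": 1},{"dx": 0,"dy": 0,"dz": -0.1,"ax": 0,"ay": 0,"az": 0,"claw": 1}]'

```text
clock: 12.1
eef_pos: [663.5, -59.7, 198.2]
tool_rot: [-1.571, -0.001, -0.043]
force: [-0.3, 1.0, -1.8]
width: 43.2
```

Request:
servo_tool --increments '[{"dx": 0,"dy": 0,"dz": -0.1,"ax": 0,"ay": 0,"az": 0,"claw": 1},{"dx": 0,"dy": 0,"dz": -0.1,"ax": 0,"ay": 0,"az": 0,"claw": 1}]'

```text
clock: 12.27
eef_pos: [663.5, -59.7, 198.1]
tool_rot: [-1.571, -0.001, -0.043]
force: [-3.1, -0.1, 3.8]
width: 43.2
```

It touches down at TCP z 198.1, which puts the hub's underside at 190. I release and lift away.

Request:
servo_tool --increments '[{"dx": 0,"dy": 0,"dz": 0.1,"ax": 0,"ay": 0,"az": 0,"claw": -1},{"dx": 0,"dy": 0,"dz": 0.1,"ax": 0,"ay": 0,"az": 0,"claw": -1},{"dx": 0,"dy": 0,"dz": 0.1,"ax": 0,"ay": 0,"az": 0,"claw": -1},{"dx": 0,"dy": 0,"dz": 0.1,"ax": 0,"ay": 0,"az": 0,"claw": -1},{"dx": 0,"dy": 0,"dz": 0.1,"ax": 0,"ay": 0,"az": 0,"claw": -1},{"dx": 0,"dy": 0,"dz": 0.1,"ax": 0,"ay": 0,"az": 0,"claw": -1}]'

```text
clock: 12.77
eef_pos: [663.3, -59.7, 197.7]
tool_rot: [-1.571, 0.0, -0.043]
force: [0.4, 0.1, -0.3]
width: 85.5
```

Request:
servo_tool --increments '[{"dx": 0,"dy": 0,"dz": 0.5,"ax": 0,"ay": 0,"az": 0,"claw": -1},{"dx": 0,"dy": 0,"dz": 1.5,"ax": 0,"ay": 0,"az": 0,"claw": -1},{"dx": 0,"dy": 0,"dz": 3,"ax": 0,"ay": 0,"az": 0,"claw": -1},{"dx": 0,"dy": 0,"dz": 5,"ax": 0,"ay": 0,"az": 0,"claw": -1},{"dx": 0,"dy": 0,"dz": 8,"ax": 0,"ay": 0,"az": 0,"claw": -1},{"dx": 0,"dy": 0,"dz": 12,"ax": 0,"ay": 0,"az": 0,"claw": -1},{"dx": -3,"dy": 0,"dz": 13,"ax": 0,"ay": 0,"az": 0,"claw": -1},{"dx": -7,"dy": 0,"dz": 13,"ax": 0,"ay": 0,"az": 0,"claw": -1}]'

```text
clock: 13.43
eef_pos: [597.4, -59.7, 332.4]
tool_rot: [-1.571, -0.011, -0.042]
force: [0.1, -0.1, 0.1]
width: 85.5
```

Request:
servo_tool --increments '[{"dx": -4,"dy": 4,"dz": 0,"ax": 0,"ay": 0,"az": 0,"claw": -1},{"dx": -7,"dy": 7,"dz": 0,"ax": 0,"ay": 0,"az": 0,"claw": -1},{"dx": -9,"dy": 10,"dz": 0,"ax": 0,"ay": 0,"az": 0,"claw": -1},{"dx": -11,"dy": 13,"dz": 0,"ax": 0,"ay": 0,"az": 0,"claw": -1},{"dx": -13,"dy": 16,"dz": 0,"ax": 0,"ay": 0,"az": 0,"claw": -1},{"dx": -15,"dy": 19,"dz": 0,"ax": 0,"ay": 0,"az": 0,"claw": -1},{"dx": -15,"dy": 22,"dz": 0,"ax": 0,"ay": 0,"az": 0,"claw": -1},{"dx": -15,"dy": 25,"dz": 0,"ax": 0,"ay": 0,"az": 0,"claw": -1}]'

```text
clock: 14.1
eef_pos: [442.3, 191.8, 329.5]
tool_rot: [-1.57, -0.002, -0.042]
force: [0.5, 0.1, -0.0]
width: 85.5
```

```bash
python3 look.py 7; python3 -c "
import pickle,cv2
cv2.imwrite('pics/full7.png',pickle.load(open('pics/top7.pkl','rb'))['color'][:,:,::-1])"
```

```text
14.1 [442.29579876 191.80556358 329.50622074] [-1.56987511 -0.00204849 -0.04201772] 85.5257049757809 [ 0.52188781  0.09002789 -0.0440959 ]
```

View pics/s7.png

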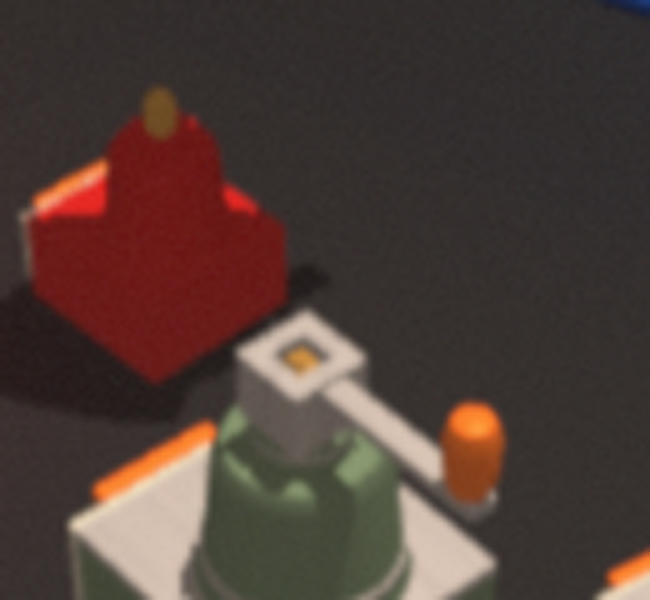

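View pics/full7.png

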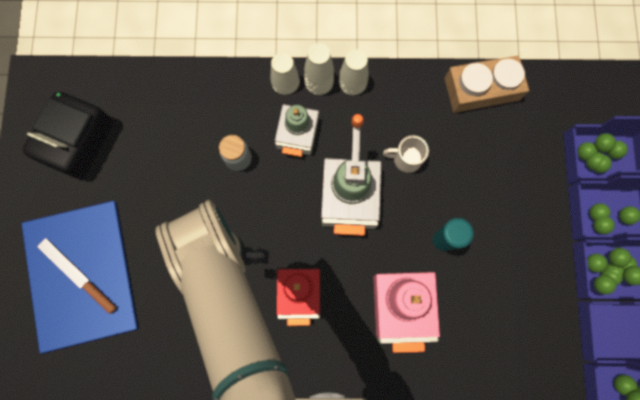

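The crank sits on the shaft with the brass tip just below the hub's top, knob upward, and the drawer is closed. The tumbler (457,235), jar (234,152) and mug (410,153) are unmoved. I do one numeric check of the height before handing in.

Run:
```python
from h import *
S=load('pics/scene7.pkl');T=load('pics/top7.pkl')
obs=zz([(307,310),(367,358),(300,403),(236,353)],5,(260,140))
L=[(-22,22),(22,22),(22,-22),(-22,-22)]
r=least_squares(lambda p:(proj(S,P(p[0],p[1],-.043,[(a,b,p[2]) for a,b in L]))-obs).ravel(),[662,-60,230]);print(r.x,r.fun.round(1))
for z in(230,235,240):print(z,abs(proj(S,P(662.5,-59.9,-.043,[(a,b,z) for a,b in L]))-obs).mean(0))
m=np.array(T['color'],int);a=m[:,:,0]-m[:,:,2];mk=(m[:,:,0]>180)&(a>100);mk[:215]=0;mk[245:]=0;mk[:,:325]=0;mk[:,375:]=0
ys,xs=np.nonzero(mk);print('pull px',xs.min(),xs.max(),ys.min(),ys.max());w=ray(T,((xs.min()+xs.max())/2,ys.max()+.5),63);print(w,'expected x',647-117)
for n in('scene','top'):
    A=load(f'pics/{n}0.pkl')['color'].astype(int);B=load(f'pics/{n}7.pkl')['color'].astype(int);D=abs(A-B).max(2)
    R={'top':{'tum':(435,215,475,255),'jar':(215,130,255,172),'mug':(382,133,432,172)},'scene':{'tum':(185,240,222,306),'jar':(410,197,442,242),'mug':(275,295,322,347)}}[n]
    for k,(x0,y0,x1,y1) in R.items():print(n,k,(D[y0:y1,x0:x1]>40).sum())
```

```text
[669.88270127 -65.49051896 236.33104894] [ 0.2  0.3  0.4  0.2 -0.6 -0.3  0.1 -0.2]
230 [0.36305313 0.68540793]
235 [0.37897467 2.24261657]
240 [0.39499169 3.80916139]
pull px 334 364 224 234
[526.46315743 -53.94159947  63.        ] expected x 530
scene tum 0
scene jar 0
scene mug 0
top tum 0
top jar 0
top mug 0
```

```bash
python3 -c "
from cell import finish_job,read_state
print(read_state()['qd'].round(3));print(finish_job())"
```

```text
[ 0.051 -0.011  0.072  0.03   0.036  0.019  0.05 ]
the job is handed in; nothing more can be done
None
```

The mill is ready to grind and the job is handed in, at about 14 s of the 58 s allowed. I pushed the drawer home first, then lifted the crank, turned it square to the shaft and lowered it on, knob upward.

**Drawer:** Resistance peaked at about 8 N, then the force dropped to about 0 as the catch drew the drawer in. A further gentle push met a firm stop. Later pictures show it still flush.

**Crank:** It touched down with the hub's underside at about 190 mm, which is the tower top. After I released it, the last scene picture matched a seated hub (top at 230 mm) to within about 0.7 pixel.

**Bystanders:** The tumbler, jar and mug showed no changed pixels in either camera view.

**Checks that disagreed:**
- **Pull position:** The last picture put the pull's edge at x = 526.5 mm, against 530 expected. I take this to be edge bias in the image, because the stop was clearly felt.
- **Hub height:** Leaving the hub's height and position free in the single-view fit gave a top height of 236 mm and a position about 9 mm off. That view fixes height poorly, so I relied on the arm's touchdown height.
- **Arm motion:** The arm was still settling slightly (up to 0.07 rad/s) at hand-in, well clear of everything.

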